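# Clip the bootmaker's hammer back into its spring clips

### The arm

A 6-joint arm with a two-finger parallel gripper is mounted at the origin on the work surface. World frame = base frame: x ahead of the robot, y to its left, z up, the work surface at z = 0. Lengths are in m, angles in rad, forces in N, time in s.
With the tool pointing down it reaches from about 0.275 to 0.825 m from the base axis. Payload 5.2 kg.
Tool frame: the origin (TCP) lies midway between the tips of the shut fingers; the grasp point (between the pads) lies 19 mm behind it; z points along the fingers, x is the direction in which the jaws open and shut, and the axes are right-handed (so a half turn about z gives the same grasp; the last joint's range is limited). The gripper opens to 93 mm and grips with 3 to 60 N. Pads are 15 mm wide; open, the fingers measure 128 mm over their backs; the gripper's body (75 mm by 188 mm) begins 65 mm behind the grasp point.
Start: joints at [-1.479, 0.259, 1.535, -0, 1.348, -0.203], TCP at [0.16, -0.526, 0.219] pointing down, gripper open.
Joint ranges: [-3.14, 3.14], [-0.91, 2.08], [0.19, 2.58], [-1.22, 4.36], [0.22, 2.71], [-3.12, 3.12]. Speed limits (rad/s): [2.57, 2.57, 3.14, 3.14, 3.14, 3.14].

### API

Orientations are given as a unit quaternion [w, x, y, z].
In Python, from plant import env gives the robot as it stands. The module is installed in compiled form; this text tells all that it offers.
- The arm moves only by the tool carry_out, never from a script. Its argument "steps" is a list of rows, each an object of numbers: "grip": the finger opening in cm, from 0 to 9.3; "x", "y", "z": the shift along the world's x, y, z in cm; "spin": the turn about the world's z in rad. In form: [{"grip": .., "x": .., "y": .., "z": .., "spin": ..}, ...]. A call has 1 to 5 rows; each row shifts and turns the commanded pose from where the row before left it; what a row does not reach is not made up. A row lasts 1/10 s, in which the tool goes at most 50 mm and 8.59 degrees, less where a joint would pass 70% of its speed; a pose out of reach is approached as far as the arm can. A call with a gripper value outside its range is refused whole. The fingers move at their own pace and stop on an object; the grip force is fixed at half the most. Time passes only in rows, so rows that do not move let the fingers close. It gives the time, the measured TCP pose, the force and the opening at its end, in the units of the state.
- env.observe(): the state, without advancing time (a new reading comes with each control period).
- env.read_camera(name): name is "scene" or "top"; returns a dict with "img" (420x560x3 uint8, blue, green, red), "camera_matrix" (3x3 intrinsics, pixels), "eye" and "attitude" of the camera in the world. Camera axes: x right, y up, looking along -z (the intrinsics and any distortion apply to the point x, -y, -z); pixel columns grow to the right and rows downward; lengths in m; the calibration is good to about 2 mm. A picture is of the moment at which its call begins. There is no depth.
- env.finish_job(): hands the job in, once; it reports no verdict.
The state is a dict: "time_s": time; "q": joint angles; "dq": joint speeds; "effort": joint torques, N m; "tool_pos": TCP position; "eef_rot": TCP orientation; "force": force on the tool from outside, world axes, zero at the start; "ft_torque": the same for the moment, N m; "gripper_width": opening from 0.0 (shut) to 1.0 (fully open).
Only numpy, scipy, OpenCV 4.12 (cv2) and the standard library are available. Lean on these libraries where they do the work, as an engineer would, in place of code of your own. Each camera call takes 0.05 s, during which the arm holds its last target. There are 200 camera calls.

### The job

Put the hammer away in its spring-clip rail. An empty thread cone stands in the way between the two clips: first slip it over the other empty cones on their stand, upright and loose, not pressed down so that it wedges. Then lay the hammer handle over both clips, its balance point midway between them and its head clear of them, press it down until it snaps home on the seats in both clips, and stop pushing at once so that the sprung seats are not driven to the bottom; leave the other things on the bench where they are.

Things in the scene. Friction and masses are not known exactly. Their poses are not given: they have to be found in the camera images.
- rail: Clip rail fixed on the bench: dark wooden board 146 x 56 x 8 mm with two identical steel spring clips at x = -45 and +45 mm, each 14 mm wide along x. Origin: middle of the board's underside, at bench height. x runs along the rail (and the clipped handle), z up. Between the clips 76 mm of bare board (top 8 mm up) is free for fingers. The rail is symmetric: the hammer may lie either way round.
- clip0 (a point): Seat of the clip at x = -45 mm, 19 mm above the bench: where the underside of the clipped handle rests. Each clip is a pair of sprung jaws, flared to about 40 mm apart at their tops (55 mm above the bench), narrowing to lips 14 mm apart 39 mm above the bench.
- clip1 (a point): Seat of the clip at x = +45 mm, the same. The 22 mm handle meets the lips with its underside about 38 mm above the bench; resistance peaks at about 12 N (9 to 16 N) for both clips together within the next 10 mm, then lets go and draws the handle down to its seat, underside 19 mm above the bench.
- seat (a joint): Downward travel (m) of the two small black sprung seats under the clips, moving as one: 0 = up (tops 19 mm above the bench), 0.008 = bottomed. It sinks 1 mm for every 4 N; under the clipped hammer it stands below 2 mm. It must never go past 6.5 mm.
- hammer: Cobbler's hammer lying flat, 0.2 to 0.4 kg. Round wooden handle 22 mm thick along the hammer's x from -135 mm (last 25 mm a steel butt cap) to the dark steel head centred at x = +75 mm: 24 mm along x, 90 mm along y, 22 mm thick. Origin: underside of the handle at its balance point (axis 11 mm above); z up as it lies. When put away this origin lies over the rail's middle.
- hammer_head (a point): Middle of the hammer's head.
- cone: Empty grey plastic thread cone standing upright between the clips: a thin tapered tube open at both ends, 100 mm tall, outside diameter 60 mm at the bottom and 34 mm at the top (straight taper), wall 3 mm, 35 g. Origin: centre of its bottom edge; z is its axis, up. At the start its bottom is on the rail's board, 8 mm above the bench.
- stack: Stand with two more such cones nested on it, fixed on the bench: round board of 50 mm radius and 10 mm thick, cones above. The upper cone's bottom edge (60 mm across) is 33 mm and its top (34 mm across) 133 mm above the bench. Origin: centre of the board's underside; z up.
- stack_seat (a point): Point on the stack's axis 56 mm above the bench, where the bottom centre of the loose cone comes to rest when nested under its own weight within 2 mm (its top is then 156 mm up). The taper multiplies any push about eightfold: pressing it down with 7 N or more jams it.
- wax: Bystander: black wax block 55 x 36 x 24 mm beside the rail. Origin: centre of its underside.
- tack_tin: Bystander: steel tin 52 mm across, 42 mm tall, on the other side of the rail. Origin: centre of its underside.
- dye_jar: Bystander: amber jar 44 mm across, 58 mm tall, beside the hammer. Origin: centre of its underside.
- heel_block: Bystander: wooden heel block 65 x 55 x 30 mm, near the stack. Origin: centre of its underside.
- bench_brush: Bystander: brush lying behind the rail, along its x. Origin: at its underside.
- glue: Bystander: red bottle 56 mm across, 150 mm tall. Origin: centre of its underside.
- nail_cup: Bystander: dark steel cup 68 mm across, 55 mm tall. Origin: centre of its underside.
Not all that is in view belongs to the job. What is shaped like the cone but purple is not meant.

How it is judged:
On the way, in this order (a step that is already met when the one before it is completed fails the run):
1. the loose cone is nested upright and let go on the stack (horizontal distance between cone and stack_seat below 0.006 m and z of cone in the frame of stack between 0.048 and 0.062 m and angle between cone's own z axis and vertical below 0.08 rad and contact force between the fingers and cone below 0.1 N), for 0.3 s.
2. the hammer handle is snapped into both clips (z of hammer in the frame of rail between 0.008 and 0.0225 m and y of hammer in the frame of rail between -0.005 and 0.005 m and x of hammer in the frame of rail between -0.012 and 0.012 m and angle between the x axis of hammer and the x axis of rail, either way round below 0.08 rad), for 0.2 s.
At the end, for the whole second after the job is handed in: Cone on the stack: within 6 mm of its axis, bottom edge 48 to 62 mm up, tilt under 0.08 rad. Hammer in both clips: handle underside 8 to 22.5 mm up, within 5 mm across and 12 mm along of the rail's middle, parallel within 0.08 rad. Both let go and still (below 20 mm/s) (all of step 1 and all of step 2 and linear speed of each of hammer, cone below 0.02 m/s); the robot touches nothing.
It fails at once if the sprung seats are driven down more than 6.5 mm (about 26 N) (value of joint seat above 0.0065 m).
It fails at once if the cone is wedged onto the stack: over 60 N summed over the taper, as from a push of about 7 N (contact force between cone and stack above 60 N).
It fails at once if a bystander is moved more than 25 mm or tipped over (distance of any of wax, tack_tin, dye_jar, heel_block, bench_brush, glue, nail_cup from where it was at the start of the episode above 0.025 m or angle between any of wax, tack_tin, dye_jar, heel_block, bench_brush, glue, nail_cup's own z axis and vertical above 0.5 rad).
It also fails if it takes over 64 s, if anything falls off the work surface, if the arm or the gripper's body presses on something with over 40 N, if the wrist force passes 120 N, or if a joint passes its speed limit or range.

## Working session

There is one attempt and no reset: what is moved stays moved. The work goes in short steps, Python scripts to look and compute and a tool call to move; the robot and the scene stay as the last step left them, time stands still between calls to the robot, and variables do not carry over. Pictures are saved under pics/ and viewed, about 8 in all and at most 12, crops included, and the job is handed in when it is done.

Besides the shell and the picture viewer there is one more tool, called after "Call:" as name(argument=value, ...), one argument or row to a line, values as JSON. carry_out: Moves the arm, as the interface text tells. Its arguments: {"type":"object","properties":{"steps":{"type":"array","items":{"type":"object","properties":{"grip":{"type":"number"},"x":{"type":"number"},"y":{"type":"number"},"z":{"type":"number"},"spin":{"type":"number"}}}}},"required":["steps"]}

```bash
mkdir -p pics; cat > h.py <<'E'
import numpy as np, cv2
from scipy.spatial.transform import Rotation as R
from plant import env
def cam(n):
    c=env.read_camera(n); return c
def rot(c):
    a=np.array(c["attitude"]); 
    if a.shape==(3,3): return a
    return R.from_quat([a[1],a[2],a[3],a[0]]).as_matrix()
def ray(c,u,v):
    K=np.array(c["camera_matrix"]); p=np.linalg.solve(K,[u,v,1.0])
    d=rot(c)@np.array([p[0],-p[1],-p[2]]); return np.array(c["eye"]),d/np.linalg.norm(d)
def onz(c,u,v,z):
    e,d=ray(c,u,v); return e+d*(z-e[2])/d[2]
def proj(c,P):
    q=rot(c).T@(np.array(P)-np.array(c["eye"])); q=np.array([q[0],-q[1],-q[2]]); q=np.array(c["camera_matrix"])@q; return q[:2]/q[2]
def tri(c1,p1,c2,p2):
    e1,d1=ray(c1,*p1); e2,d2=ray(c2,*p2)
    s=np.linalg.lstsq(np.c_[d1,-d2],e2-e1,rcond=None)[0]; a=e1+s[0]*d1;b=e2+s[1]*d2
    return (a+b)/2,np.linalg.norm(a-b)
E
python3 - <<'E'
from h import *
for n in ("scene","top"):
    c=cam(n); cv2.imwrite(f"pics/{n}0.png",c["img"]); print(n,{k:np.round(v,4).tolist() for k,v in c.items() if k!="img"}, [k for k in c])
print(env.observe())
E
```

```text
scene {'camera_matrix': [[483.5684, 0.0, 289.7147], [0.0, 483.5684, 210.9124], [0.0, 0.0, 1.0]], 'eye': [1.3551, -0.1993, 0.8353], 'attitude': [0.7231, 0.3255, 0.2419, 0.5592]} ['img', 'camera_matrix', 'eye', 'attitude']
top {'camera_matrix': [[422.3527, 0.0, 276.2576], [0.0, 422.3527, 209.3954], [0.0, 0.0, 1.0]], 'eye': [0.4926, 0.0224, 1.0722], 'attitude': [-0.7057, -0.0281, 0.0298, 0.7074]} ['img', 'camera_matrix', 'eye', 'attitude']
{'time_s': 0.1, 'q': array([-1.47876149e+00,  2.59268590e-01,  1.53594540e+00, -1.24197515e-05,
        1.34802820e+00, -2.02827907e-01]), 'dq': array([-2.16755329e-04, -1.44072189e-03, -5.83011846e-03, -1.54830555e-03,
       -1.29027803e-05,  3.35999776e-04]), 'effort': array([ 1.69925122e-03, -4.38213301e+01, -2.84643531e+01,  7.21132150e-02,
        3.62011325e-02, -4.69046608e-05]), 'tool_pos': array([ 0.15979212, -0.52576364,  0.21791301]), 'eef_rot': array([-6.10557027e-04,  8.03308870e-01, -5.95562070e-01, -5.54525999e-04]), 'force': array([-0.41822983, -0.0743021 ,  0.17711116]), 'ft_torque': array([-0.02470269,  0.0050252 ,  0.04685091]), 'gripper_width': 0.996619130223073}
```

View pics/scene0.png

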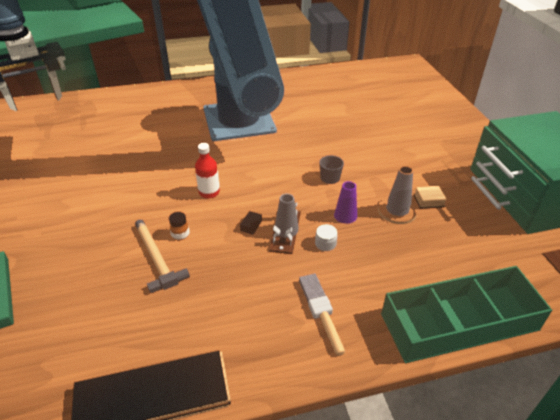

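View pics/top0.png

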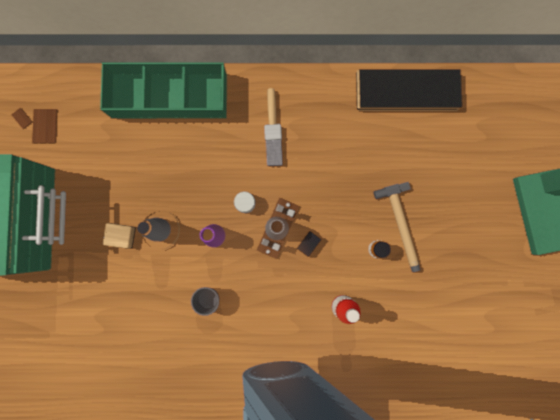

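Candidates for the loose cone are the grey cone on the rail (scene 287,215; top 277,227), the purple cone (347,202; 212,235) and the stack's grey cones (402,190; 157,230). By the description it is the grey one between the clips, so I'll check that in a close crop.

```bash
python3 - <<'E'
import cv2,numpy as np
s=cv2.imread("pics/scene0.png");t=cv2.imread("pics/top0.png")
def cr(i,x,y,w,h,f): return cv2.resize(i[y:y+h,x:x+w],(w*f,h*f),interpolation=cv2.INTER_CUBIC)
a=np.hstack([cr(t,240,185,100,75,4),cr(s,240,180,100,75,4)])
b=np.hstack([cr(t,355,170,80,110,2)[:220],cr(s,120,210,90,90,2)[:180].copy() if 0 else cv2.copyMakeBorder(cr(s,120,205,90,100,2),0,20,0,0,0), cr(t,120,200,110,60,4)[:220,:230],cr(s,370,155,60,55,4)[:220,:230]][:4])
W=800; b=b[:, :W]; b=cv2.copyMakeBorder(b,0,0,0,W-b.shape[1],0)
cv2.imwrite("pics/crop1.png",np.vstack([a,b]))
E
```

```text
(no output)
```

View pics/crop1.png

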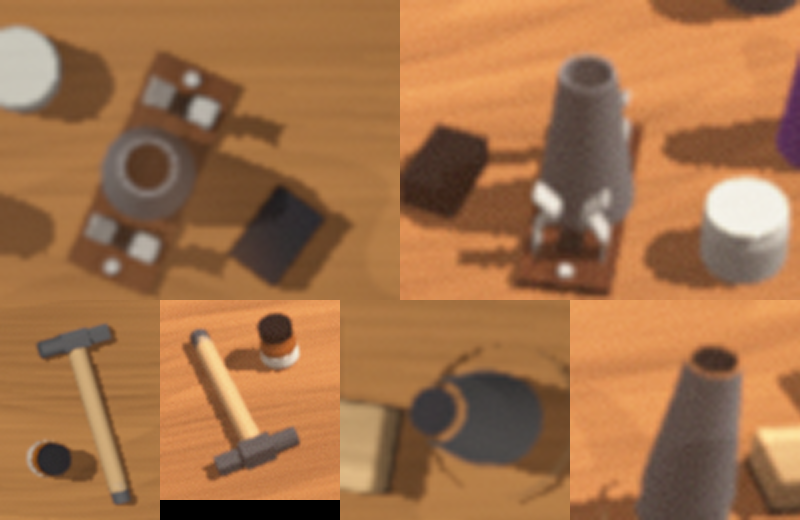

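The crop confirms it: the grey open cone stands between the white-tipped clips (top rim 277,227; scene rim 287,198.5). The stack rim is at about (145,228) top and (406,170) scene. The hammer head is at (393,191) top, with the butt end near (416,270).

```bash
python3 - <<'E'
from h import *
s=cam("scene");t=cam("top")
def T(n,a,b): 
    p,g=tri(t,a,s,b); print(n,np.round(p,4),"gap",round(g,4))
T("cone rim",(277,226.75),(287,198.5))
T("stack rim",(144.9,227.75),(406.25,170.5))
T("head",(393,191),(168.5,281))
print("cone z.108",onz(t,277,226.75,.108)[:2],onz(s,287,198.5,.108)[:2])
print("stack z.133",onz(t,144.9,227.75,.133)[:2],onz(s,406.25,170.5,.133)[:2])
a,b=onz(t,287.75,204.75,.009),onz(t,268,251.75,.009); print("screws",a,b,(a+b)/2,np.degrees(np.arctan2(*(a-b)[1::-1])),np.linalg.norm(a-b))
sc=onz(s,281.4,247.5,.009);print("near screw scene",sc)
# clip tops and jar etc via masks; dark steel of hammer in both views
for n,c,(x,y,w,h) in (("top",t,(365,175,60,105)),("scene",s,(128,212,65,85))):
    im=c["img"][y:y+h,x:x+w].astype(int); hsv=cv2.cvtColor(c["img"],cv2.COLOR_BGR2HSV)[y:y+h,x:x+w]
    m=((hsv[...,1]<95)&(hsv[...,2]<130)).astype(np.uint8)
    k,l,st,ce=cv2.connectedComponentsWithStats(m)
    for i in range(1,k):
        if st[i,4]>12:
            u,v=ce[i]+[x,y]; r=cv2.minAreaRect(np.argwhere(l==i)[:,::-1].astype(np.float32)); print(n,"steel",np.round([u,v],2),st[i,4],np.round(r[1],1),round(r[2]),"z.011->",np.round(onz(c,u,v,.013),4))
    hw=((hsv[...,2]>185)&(hsv[...,0]>11)&(hsv[...,1]<140)).astype(np.uint8)
    k,l,st,ce=cv2.connectedComponentsWithStats(hw); i=1+np.argmax(st[1:,4])
    pts=np.argwhere(l==i)[:,::-1]+[x,y]; vx,vy,x0,y0=cv2.fitLine(pts.astype(np.float32),cv2.DIST_HUBER,0,.01,.01).ravel()
    pr=(pts-[x0,y0])@[vx,vy]; e=[np.array([x0,y0])+q*np.array([vx,vy]) for q in (pr.min(),pr.max())]
    w0=[onz(c,*q,.013) for q in e]; print(n,"wood",st[i,4],np.round(w0,4).tolist(),np.linalg.norm(w0[0]-w0[1]))
E
```

```text
cone rim [0.5328 0.0212 0.1036] gap 0.0058
stack rim [0.5309 0.3174 0.1285] gap 0.0082
head [ 0.6271 -0.2731  0.0052] gap 0.0088
cone z.108 [0.53192056 0.01835973] [0.53850046 0.02263833]
stack z.133 [0.52937802 0.31196378] [0.53604562 0.31868112]
screws [ 0.59151168 -0.00937732  0.009     ] [0.47338138 0.04065743 0.009     ] [0.53244653 0.01564006 0.009     ] -22.955359158431964 0.128289688362005
near screw scene [ 0.59495255 -0.00469163  0.009     ]
top steel [391.6  189.91] 319 [ 9.6 36.8] 73 z.011-> [ 0.6282 -0.2719  0.013 ]
top steel [381.72 249.17] 193 [14. 15.] 90 z.011-> [ 0.4792 -0.2435  0.013 ]
top steel [415.2  268.18] 49 [6.  8.2] 72 z.011-> [ 0.4318 -0.3259  0.013 ]
top wood 444 [[0.6157, -0.274, 0.013], [0.4408, -0.3218, 0.013]] 0.1813141752460605
scene steel [138.   222.71] 21 [4.1 7. ] 39 z.011-> [ 0.4316 -0.326   0.013 ]
scene steel [167.57 280.13] 430 [13.3 42.4] 72 z.011-> [ 0.6328 -0.27    0.013 ]
scene wood 454 [[0.4337, -0.3209, 0.013], [0.6115, -0.2717, 0.013]] 0.18449616654574175
```

The two views differ by about 6 mm as a steady bias, and heights come out within 5 mm of the text. I'll move over the cone and calibrate against the fingers there.

Call:
carry_out(
  steps=[
    {"grip": 9.3,"x": 2.4,"y": 3.4,"z": 0.5,"spin": 0},
    {"grip": 9.3,"x": 2.4,"y": 3.4,"z": 0.5,"spin": 0},
    {"grip": 9.3,"x": 2.4,"y": 3.4,"z": 0,"spin": 0},
    {"grip": 9.3,"x": 2.4,"y": 3.4,"z": 0,"spin": 0},
    {"grip": 9.3,"x": 2.4,"y": 3.4,"z": 0,"spin": 0},
  ],
)

```text
time_s: 0.7
tool_pos: [0.2804, -0.3548, 0.2286]
eef_rot: [-0.0, 0.803, -0.596, 0.0]
force: [-0.3, -0.7, -0.3]
gripper_width: 1.0
```

Call:
carry_out(
  steps=[
    {"grip": 9.3,"x": 2.4,"y": 3.4,"z": 0,"spin": 0},
    {"grip": 9.3,"x": 2.4,"y": 3.4,"z": 0,"spin": 0},
    {"grip": 9.3,"x": 2.4,"y": 3.4,"z": 0,"spin": 0},
    {"grip": 9.3,"x": 2.4,"y": 3.4,"z": 0,"spin": 0},
    {"grip": 9.3,"x": 2.4,"y": 3.4,"z": 0,"spin": 0},
  ],
)

```text
time_s: 1.2
tool_pos: [0.4004, -0.1847, 0.2287]
eef_rot: [0.0, 0.803, -0.596, 0.0]
force: [1.1, 0.1, 0.3]
gripper_width: 1.0
```

Call:
carry_out(
  steps=[
    {"grip": 9.3,"x": 2.4,"y": 3.4,"z": 0,"spin": 0},
    {"grip": 9.3,"x": 2.4,"y": 3.4,"z": 0,"spin": 0},
    {"grip": 9.3,"x": 2.4,"y": 3.4,"z": 0,"spin": 0},
    {"grip": 9.3,"x": 2.4,"y": 3.4,"z": 0,"spin": 0},
    {"grip": 9.3,"x": 2.4,"y": 3.4,"z": 0,"spin": 0},
  ],
)

```text
time_s: 1.7
tool_pos: [0.5205, -0.0146, 0.2286]
eef_rot: [0.0, 0.803, -0.596, 0.0]
force: [0.7, -1.3, -1.3]
gripper_width: 1.0
```

Call:
carry_out(
  steps=[
    {"grip": 9.3,"x": 1.4,"y": 3.4,"z": -2,"spin": 0},
    {"grip": 9.3,"x": 0,"y": 0,"z": -4,"spin": 0},
    {"grip": 9.3,"x": 0,"y": 0,"z": 0,"spin": 0},
  ],
)

```text
time_s: 2.0
tool_pos: [0.5303, 0.0195, 0.1638]
eef_rot: [0.002, 0.804, -0.595, -0.005]
force: [-0.9, -0.7, -0.8]
gripper_width: 0.998
```

```bash
python3 - <<'E'
from h import *
s=cam("scene"); o=env.observe(); p=o["tool_pos"]; print(p)
d=np.array([.29,-.957,0]); 
im=s["img"]; x,y=210,90;cr=cv2.resize(im[y:y+150,x:x+150],(600,600),interpolation=cv2.INTER_CUBIC)
for k in (-.0465,0,.0465):
    u=proj(s,p+k*d); print(np.round(u,1)); cv2.drawMarker(cr,tuple(int(a) for a in (u-[x,y]+.5)*4),(0,255,0),0,12)
cv2.imwrite("pics/s2.png",cr)
E
```

```text
[0.53166091 0.01844939 0.16647719]
[302.2 170.5]
[284.7 177. ]
[266.6 183.7]
```

View pics/s2.png

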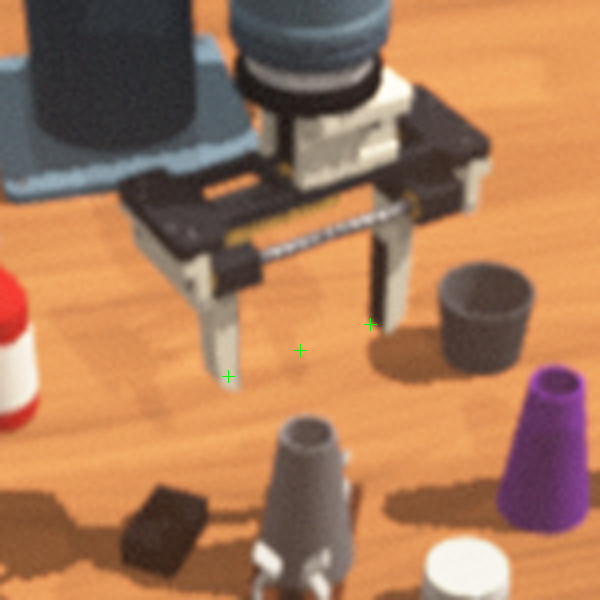

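The open fingertips (left about 238,387; right about 378,332 in the crop) appear roughly +1.75 px in both axes from where they project. I'll correct the scene picks by that.

```bash
python3 - <<'E'
from h import *
s=cam("scene");t=cam("top"); d=np.array([1.75,1.75])
for n,a,b,z in (("cone",(277,226.75),(287,198.5),.108),("stack",(144.9,227.75),(406.25,170.5),.133),("head",(391.6,189.9),(167.6,280.1),.013),("butt",(415.2,268.18),(138,222.7),.013),("screw",(287.75,204.75),(281.4,247.5),.009)):
    b=np.array(b)-d; p,g=tri(t,a,s,b); print(n,np.round(p,4),round(g,4),"scene",np.round(onz(s,*b,z)[:2],4),"top",np.round(onz(t,*a,z)[:2],4))
print(env.observe()["tool_pos"])
E
```

```text
cone [0.5321 0.0192 0.1087] 0.0018 scene [0.5315 0.0203] top [0.5319 0.0184]
stack [0.5301 0.314  0.1342] 0.0048 scene [0.5286 0.3176] top [0.5294 0.312 ]
head [ 0.628  -0.2724  0.014 ] 0.0015 scene [ 0.6268 -0.2732] top [ 0.6282 -0.2719]
butt [ 0.4317 -0.3266  0.0186] 0.005 scene [ 0.4242 -0.33  ] top [ 0.4318 -0.3259]
screw [ 0.5914 -0.0087  0.0123] 0.0012 scene [ 0.5884 -0.0073] top [ 0.5915 -0.0094]
[0.5341893  0.01712875 0.16974991]
```

Corrected, the two views agree: cone rim z 0.109 (text 0.108), stack 0.134 (0.133), head 0.014. Now I'll descend and grip the cone.

Call:
carry_out(
  steps=[
    {"grip": 9.3,"x": -0.2,"y": 0.2,"z": -3,"spin": 0},
    {"grip": 9.3,"x": 0,"y": 0,"z": -3,"spin": 0},
    {"grip": 9.3,"x": 0,"y": 0,"z": -3,"spin": 0},
    {"grip": 9.3,"x": 0,"y": 0,"z": 0,"spin": 0},
    {"grip": 6,"x": 0,"y": 0,"z": 0,"spin": 0},
  ],
)

```text
time_s: 2.65
tool_pos: [0.5329, 0.0188, 0.0804]
eef_rot: [-0.0, 0.803, -0.596, 0.001]
force: [1.2, -0.3, 1.1]
gripper_width: 0.951
```

Call:
carry_out(
  steps=[
    {"grip": 4.5,"x": 0,"y": 0,"z": 0,"spin": 0},
    {"grip": 3.0,"x": 0,"y": 0,"z": 0,"spin": 0},
    {"grip": 2.5,"x": 0,"y": 0,"z": 0,"spin": 0},
    {"grip": 2.5,"x": 0,"y": 0,"z": 0,"spin": 0},
    {"grip": 2.5,"x": 0,"y": 0,"z": 0,"spin": 0},
  ],
)

```text
time_s: 3.15
tool_pos: [0.532, 0.0198, 0.079]
eef_rot: [-0.0, 0.803, -0.596, 0.0]
force: [0.2, 0.5, 0.2]
gripper_width: 0.53
```

Call:
carry_out(
  steps=[
    {"grip": 2.5,"x": 0,"y": 0,"z": 0,"spin": 0},
    {"grip": 2.5,"x": 0,"y": 0,"z": 0,"spin": 0},
    {"grip": 2.5,"x": 0,"y": 0,"z": 0,"spin": 0},
    {"grip": 2.5,"x": 0,"y": 0,"z": 0,"spin": 0},
    {"grip": 2.5,"x": 0,"y": 0,"z": 0,"spin": 0},
  ],
)

```text
time_s: 3.65
tool_pos: [0.5319, 0.0197, 0.0786]
eef_rot: [0.0, 0.803, -0.596, 0.0]
force: [0.2, -0.6, 0.5]
gripper_width: 0.427
```

Gripped at about 39.7 mm, which fits the taper. Lifting 15 cm.

Call:
carry_out(
  steps=[
    {"grip": 2.5,"x": 0,"y": 0,"z": 1,"spin": 0},
    {"grip": 2.5,"x": 0,"y": 0,"z": 3,"spin": 0},
    {"grip": 2.5,"x": 0,"y": 0,"z": 4,"spin": 0},
    {"grip": 2.5,"x": 0,"y": 0,"z": 4,"spin": 0},
    {"grip": 2.5,"x": 0,"y": 0,"z": 3,"spin": 0},
  ],
)

```text
time_s: 4.15
tool_pos: [0.5323, 0.0197, 0.232]
eef_rot: [-0.001, 0.803, -0.596, 0.001]
force: [0.7, 0.3, -0.9]
gripper_width: 0.431
```

Call:
carry_out(
  steps=[
    {"grip": 2.5,"x": 0,"y": 2,"z": 0,"spin": 0},
    {"grip": 2.5,"x": 0,"y": 4,"z": 0,"spin": 0},
    {"grip": 2.5,"x": 0,"y": 4,"z": 0,"spin": 0},
    {"grip": 2.5,"x": 0,"y": 3,"z": 0,"spin": 0},
    {"grip": 2.5,"x": 0,"y": 2,"z": 0,"spin": 0},
  ],
)

```text
time_s: 4.65
tool_pos: [0.5313, 0.1719, 0.2294]
eef_rot: [-0.0, 0.804, -0.595, -0.0]
force: [0.1, 0.0, -1.1]
gripper_width: 0.426
```

```bash
python3 - <<'E'
from h import *
s=cam("scene"); o=env.observe(); print(o["tool_pos"],o["gripper_width"])
im=s["img"]; x,y=290,70;cv2.imwrite("pics/s3.png",cv2.resize(im[y:y+150,x:x+170],(680,600),interpolation=cv2.INTER_CUBIC))
E
```

```text
[0.53112479 0.17418634 0.22933301] 0.4328468932434888
```

View pics/s3.png

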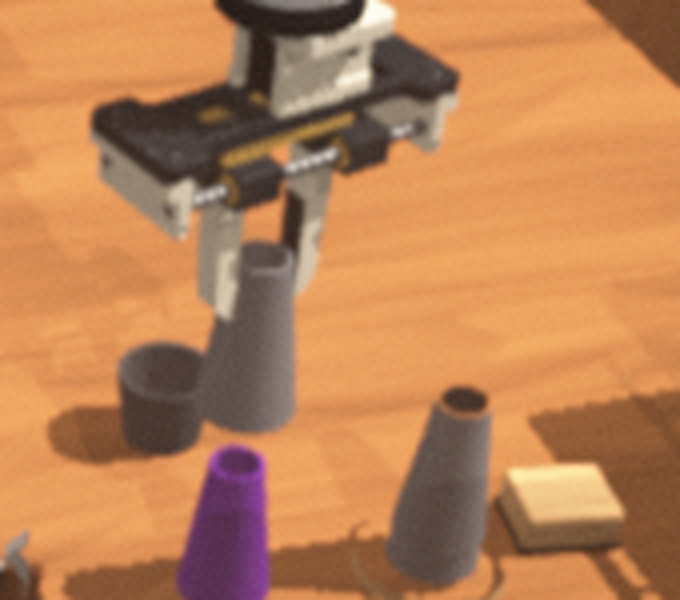

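The cone is held upright (rim at crop 268,258, bottom at 250,405), with the same lean as its purple neighbour. I'll compute the shift from the held rim to the stack rim in the corrected scene view.

```bash
python3 - <<'E'
from h import *
s=cam("scene"); p=env.observe()["tool_pos"]; d=1.75
r=onz(s,290+268/4-d,70+258/4-d,p[2]-.079+.108); k=onz(s,290+465/4-d,70+402/4-d,.133)
print(p,r,k,k-r)
E
```

```text
[0.53132729 0.17220102 0.22923237] [0.53106341 0.17628224 0.25823237] [0.52864065 0.3175546  0.133     ] [-0.00242276  0.14127236 -0.12523237]
```

Call:
carry_out(
  steps=[
    {"grip": 2.5,"x": -0.2,"y": 3.3,"z": 0,"spin": 0},
    {"grip": 2.5,"x": 0,"y": 4,"z": 0,"spin": 0},
    {"grip": 2.5,"x": 0,"y": 4,"z": 0,"spin": 0},
    {"grip": 2.5,"x": 0,"y": 3,"z": 0,"spin": 0},
    {"grip": 2.5,"x": 0,"y": 0,"z": 0,"spin": 0},
  ],
)

```text
time_s: 5.25
tool_pos: [0.5295, 0.3152, 0.2287]
eef_rot: [-0.0, 0.804, -0.594, -0.0]
force: [-0.1, -0.1, -1.0]
gripper_width: 0.431
```

Call:
carry_out(
  steps=[
    {"grip": 2.5,"x": 0,"y": 0,"z": -1,"spin": 0},
    {"grip": 2.5,"x": 0,"y": 0,"z": -2,"spin": 0},
    {"grip": 2.5,"x": 0,"y": 0,"z": -2,"spin": 0},
    {"grip": 2.5,"x": 0,"y": 0,"z": -1,"spin": 0},
    {"grip": 2.5,"x": 0,"y": 0,"z": 0,"spin": 0},
  ],
)

```text
time_s: 5.75
tool_pos: [0.5291, 0.3111, 0.1669]
eef_rot: [0.001, 0.803, -0.596, -0.001]
force: [0.1, -0.7, -1.1]
gripper_width: 0.43
```

```bash
python3 - <<'E'
from h import *
s=cam("scene"); t=cam("top"); o=env.observe(); print(o["tool_pos"],o["force"],o["gripper_width"])
a=cv2.resize(s["img"][100:220,350:450],(500,600),interpolation=cv2.INTER_CUBIC); b=cv2.resize(t["img"][180:280,100:150+0],(300,600),interpolation=cv2.INTER_CUBIC)
cv2.imwrite("pics/s4.png",np.hstack([a,b]))
E
```

```text
[0.53027182 0.31175601 0.16906011] [-0.02189055 -0.69897169  0.13401387] 0.4278160662710245
```

View pics/s4.png

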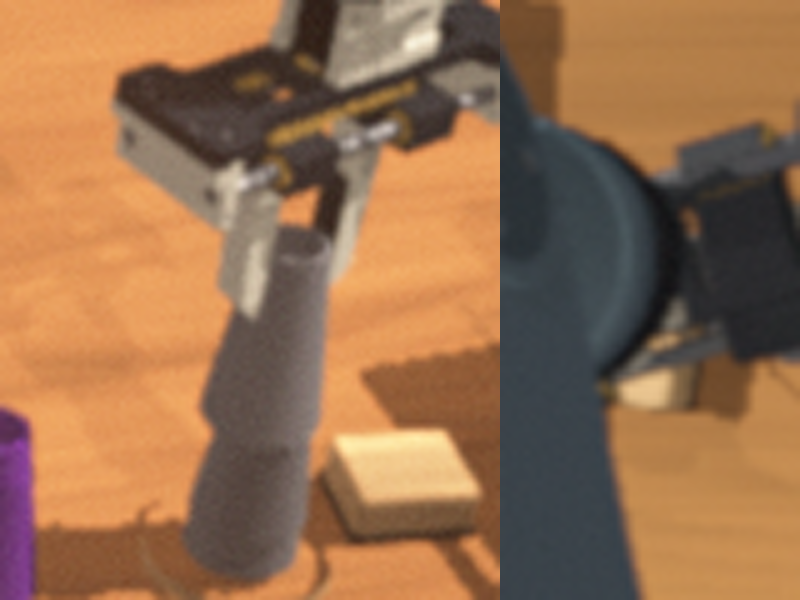

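The held cone sits over the stack with no contact yet. It may be slightly left, so I'll check with row mid-lines of the grey mask.

```bash
python3 - <<'E'
from h import *
s=cam("scene"); o=env.observe(); p=o["tool_pos"]; print(p)
hsv=cv2.cvtColor(cv2.GaussianBlur(s["img"],(3,3),0),cv2.COLOR_BGR2HSV); m=((hsv[...,1]<100)&(hsv[...,2]<150))
R_=[]
for v in range(162,216,2):
    c=np.where(m[v,380:420])[0]+380
    if len(c): print(v,c.min(),c.max(),(c.min()+c.max())/2)
# predicted axis pixel of vertical line at stack xy and TCP xy
for nm,xy in (("stack",(.530,.314)),("tcp",p[:2])):
    print(nm,[np.round(proj(s,[*xy,z])+1.75,1).tolist() for z in (.04,.08,.11,.16)])
E
```

```text
[0.53050554 0.3120593  0.16952825]
162 398 414 406.0
164 397 414 405.5
166 396 414 405.0
168 395 414 404.5
170 394 413 403.5
172 394 413 403.5
174 393 413 403.0
176 392 413 402.5
178 392 413 402.5
180 391 412 401.5
182 392 412 402.0
184 393 412 402.5
186 393 411 402.0
188 393 410 401.5
190 392 410 401.0
192 391 410 400.5
194 391 410 400.5
196 390 411 400.5
198 389 411 400.0
200 389 411 400.0
202 389 411 400.0
204 388 410 399.0
206 387 409 398.0
208 387 408 397.5
210 388 407 397.5
212 390 407 398.5
214 395 404 399.5
stack [[398.8, 200.4], [401.5, 188.1], [403.5, 178.6], [407.1, 161.9]]
tcp [[398.2, 200.6], [400.8, 188.4], [402.9, 178.8], [406.4, 162.2]]
```

Call:
carry_out(
  steps=[
    {"grip": 2.5,"x": 0,"y": 0.2,"z": -1,"spin": 0},
    {"grip": 2.5,"x": 0,"y": 0,"z": -1,"spin": 0},
    {"grip": 2.5,"x": 0,"y": 0,"z": -0.5,"spin": 0},
    {"grip": 2.5,"x": 0,"y": 0,"z": -0.4,"spin": 0},
    {"grip": 2.5,"x": 0,"y": 0,"z": 0,"spin": 0},
  ],
)

```text
time_s: 6.4
tool_pos: [0.5294, 0.3148, 0.1388]
eef_rot: [0.0, 0.803, -0.596, -0.0]
force: [0.8, 2.0, -0.7]
gripper_width: 0.427
```

Call:
carry_out(
  steps=[
    {"grip": 2.5,"x": 0,"y": 0,"z": -0.2,"spin": 0},
    {"grip": 2.5,"x": 0,"y": 0,"z": -0.2,"spin": 0},
    {"grip": 2.5,"x": 0,"y": 0,"z": 0,"spin": 0},
  ],
)

```text
time_s: 6.7
tool_pos: [0.5297, 0.3151, 0.1357]
eef_rot: [-0.0, 0.803, -0.596, -0.0]
force: [-1.1, 2.8, -1.6]
gripper_width: 0.434
```

```bash
python3 -c "
from h import *
for i in range(4):
  o=env.observe(); print(o['tool_pos'],o['force'],o['ft_torque']); cam('scene')"
```

```text
[0.52972376 0.31513729 0.1356703 ] [-1.13090252  2.75760431 -1.57991222] [0.55179156 0.10127512 0.00512352]
[0.52975513 0.31513364 0.13570662] [-0.48504264  2.47227033 -0.70769008] [0.49177491 0.12667542 0.05464726]
[0.5297438  0.31510602 0.13567986] [-0.17620305  2.10844494 -0.76917257] [0.61546182 0.13018943 0.0265246 ]
[0.52973125 0.31509741 0.13567955] [-0.65068615  3.0787945  -1.81105352] [ 0.61124564  0.12326943 -0.02818129]
```

Fy is +2.5 N, so the stack pushes the cone towards +y. I'll ease it that way.

Call:
carry_out(
  steps=[
    {"grip": 2.5,"x": 0,"y": 0.2,"z": 0,"spin": 0},
    {"grip": 2.5,"x": 0,"y": 0,"z": 0,"spin": 0},
    {"grip": 2.5,"x": 0,"y": 0,"z": 0,"spin": 0},
  ],
)

```text
time_s: 7.2
tool_pos: [0.53, 0.3164, 0.1357]
eef_rot: [0.0, 0.803, -0.596, 0.0]
force: [0.2, -0.1, -0.2]
gripper_width: 0.429
```

```bash
cat > f.py <<'E'
from h import *
f=[]
for i in range(4):
  o=env.observe(); f.append(np.r_[o['tool_pos'],o['force'],o['ft_torque'],o['gripper_width'],o['time_s']]); cam('scene')
print(np.round(np.mean(f,0),4))
E
python3 f.py
```

```text
[ 5.299e-01  3.164e-01  1.356e-01 -1.765e-01 -2.600e-02 -2.398e-01
  4.900e-03  3.000e-03 -1.250e-02  4.288e-01  7.275e+00]
```

Call:
carry_out(
  steps=[
    {"grip": 2.5,"x": 0,"y": 0.05,"z": -0.2,"spin": 0},
    {"grip": 2.5,"x": 0,"y": 0,"z": -0.2,"spin": 0},
    {"grip": 2.5,"x": 0,"y": 0,"z": 0,"spin": 0},
  ],
)

```text
time_s: 7.7
tool_pos: [0.5294, 0.3168, 0.1312]
eef_rot: [0.001, 0.803, -0.596, -0.0]
force: [-1.3, -1.1, -0.2]
gripper_width: 0.431
```

```bash
python3 f.py
```

```text
[ 0.5294  0.3168  0.1313 -1.2516 -1.9971 -0.3422 -0.3875  0.2255  0.0191
  0.4288  7.775 ]
```

Call:
carry_out(
  steps=[
    {"grip": 2.5,"x": -0.08,"y": -0.08,"z": 0,"spin": 0},
    {"grip": 2.5,"x": 0,"y": 0,"z": -0.15,"spin": 0},
    {"grip": 2.5,"x": 0,"y": 0,"z": 0,"spin": 0},
  ],
)

```text
time_s: 8.2
tool_pos: [0.5292, 0.3166, 0.1301]
eef_rot: [-0.0, 0.803, -0.596, 0.0]
force: [-0.6, -0.1, -0.6]
gripper_width: 0.431
```

```bash
python3 f.py
```

```text
[ 0.5292  0.3166  0.1302 -0.3535 -0.1177 -0.7155 -0.0159  0.0246  0.0088
  0.4292  8.275 ]
```

Call:
carry_out(
  steps=[
    {"grip": 2.5,"x": 0,"y": 0,"z": -0.1,"spin": 0},
    {"grip": 2.5,"x": 0,"y": 0,"z": 0,"spin": 0},
    {"grip": 2.5,"x": 0,"y": 0,"z": 0,"spin": 0},
  ],
)

```text
time_s: 8.7
tool_pos: [0.5291, 0.3165, 0.1291]
eef_rot: [-0.0, 0.803, -0.596, 0.0]
force: [0.1, 0.3, -0.8]
gripper_width: 0.425
```

```bash
python3 f.py
```

```text
[ 5.291e-01  3.165e-01  1.291e-01 -1.658e-01  2.788e-01 -7.816e-01
  3.800e-03 -2.240e-02  6.000e-04  4.276e-01  8.775e+00]
```

Call:
carry_out(
  steps=[
    {"grip": 2.5,"x": 0,"y": 0,"z": -0.1,"spin": 0},
    {"grip": 2.5,"x": 0,"y": 0,"z": 0,"spin": 0},
    {"grip": 2.5,"x": 0,"y": 0,"z": 0,"spin": 0},
  ],
)

```text
time_s: 9.2
tool_pos: [0.529, 0.3164, 0.1281]
eef_rot: [0.0, 0.803, -0.596, -0.0]
force: [-0.4, -0.8, -0.4]
gripper_width: 0.429
```

```bash
python3 f.py
```

```text
[ 0.529   0.3164  0.1281  0.0608 -0.5689 -0.4822 -0.0853  0.0168  0.0111
  0.4285  9.275 ]
```

About 1 mm above the seat with no real load. Releasing gently.

Call:
carry_out(
  steps=[
    {"grip": 4.3,"x": 0,"y": 0,"z": 0,"spin": 0},
    {"grip": 4.8,"x": 0,"y": 0,"z": 0,"spin": 0},
    {"grip": 5.5,"x": 0,"y": 0,"z": 0,"spin": 0},
    {"grip": 7,"x": 0,"y": 0,"z": 0,"spin": 0},
    {"grip": 9.3,"x": 0,"y": 0,"z": 0,"spin": 0},
  ],
)

```text
time_s: 9.9
tool_pos: [0.5291, 0.3165, 0.1282]
eef_rot: [-0.0, 0.803, -0.596, 0.0]
force: [0.3, -0.2, 0.2]
gripper_width: 0.713
```

Call:
carry_out(
  steps=[
    {"grip": 9.3,"x": 0,"y": 0,"z": 0,"spin": 0},
    {"grip": 9.3,"x": 0,"y": 0,"z": 0,"spin": 0},
    {"grip": 9.3,"x": 0,"y": 0,"z": 0,"spin": 0},
    {"grip": 9.3,"x": 0,"y": 0,"z": 0,"spin": 0},
    {"grip": 9.3,"x": 0,"y": 0,"z": 0,"spin": 0},
  ],
)

```text
time_s: 10.4
tool_pos: [0.529, 0.3164, 0.1282]
eef_rot: [-0.0, 0.803, -0.596, -0.0]
force: [-0.1, 0.3, 0.5]
gripper_width: 0.998
```

Call:
carry_out(
  steps=[
    {"grip": 9.3,"x": 0,"y": 0,"z": 1,"spin": 0},
    {"grip": 9.3,"x": 0,"y": 0,"z": 3,"spin": 0},
    {"grip": 9.3,"x": 0,"y": 0,"z": 4,"spin": 0},
    {"grip": 9.3,"x": 0,"y": -3,"z": 1,"spin": 0},
    {"grip": 9.3,"x": 0,"y": -4,"z": 0,"spin": 0},
  ],
)

```text
time_s: 10.9
tool_pos: [0.5305, 0.2476, 0.2219]
eef_rot: [-0.003, 0.804, -0.594, 0.002]
force: [1.3, -0.1, 0.2]
gripper_width: 1.001
```

Call:
carry_out(
  steps=[
    {"grip": 9.3,"x": 0,"y": -4,"z": 0,"spin": 0},
    {"grip": 9.3,"x": 0,"y": -4,"z": 0,"spin": 0},
    {"grip": 9.3,"x": 0,"y": -4,"z": 0,"spin": 0},
    {"grip": 9.3,"x": 0,"y": -4,"z": 0,"spin": 0},
    {"grip": 9.3,"x": 0,"y": -4,"z": 0,"spin": 0},
  ],
)

```text
time_s: 11.4
tool_pos: [0.529, 0.0449, 0.2192]
eef_rot: [-0.0, 0.803, -0.596, 0.001]
force: [0.6, -0.8, -0.5]
gripper_width: 0.999
```

Call:
carry_out(
  steps=[
    {"grip": 9.3,"x": 0.5,"y": -4,"z": 0,"spin": 0},
    {"grip": 9.3,"x": 0.5,"y": -4,"z": 0,"spin": 0},
    {"grip": 9.3,"x": 0.5,"y": -4,"z": 0,"spin": 0},
    {"grip": 9.3,"x": 0.5,"y": -4,"z": 0,"spin": 0},
    {"grip": 9.3,"x": 0,"y": -4,"z": 0,"spin": 0},
  ],
)

```text
time_s: 11.9
tool_pos: [0.5495, -0.1554, 0.2191]
eef_rot: [-0.0, 0.803, -0.596, 0.001]
force: [1.3, -0.2, 0.2]
gripper_width: 1.003
```

```bash
python3 - <<'E'
from h import *
s=cam("scene"); t=cam("top"); o=env.observe(); print(o["tool_pos"],o["time_s"])
a=cv2.resize(s["img"][130:230,350:440],(450,500),interpolation=cv2.INTER_CUBIC); b=cv2.resize(t["img"][185:260,240:320],(350,328),interpolation=cv2.INTER_CUBIC)
b=cv2.copyMakeBorder(b,0,172,0,0,0)
cv2.imwrite("pics/s5.png",np.hstack([a,b])); cv2.imwrite("pics/top5.png",t["img"]);cv2.imwrite("pics/scene5.png",s["img"])
E
```

```text
[ 0.54918254 -0.15860804  0.21872231] 12.0
```

View pics/s5.png

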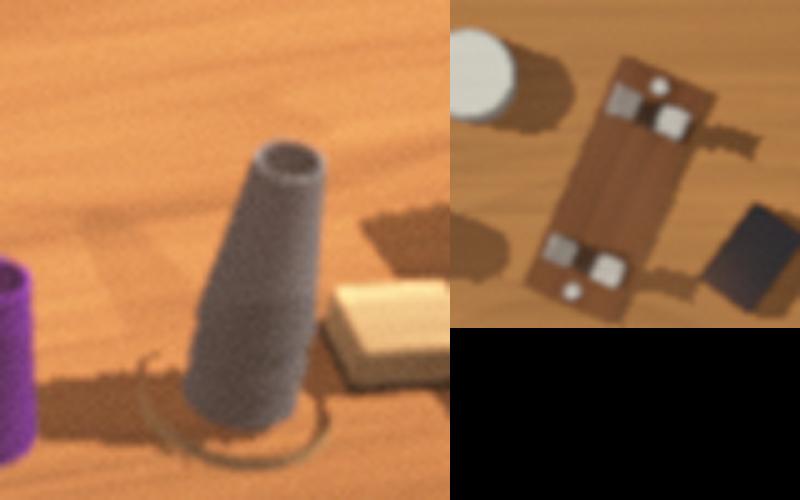

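The cone is nested on the stack: rim at scene (408,162), upright. The rail is now clear, with screws at top (287.8,204.9) and (267.9,251.5). Next I'll go over the hammer and get the rail centre from its clips and screws.

Call:
carry_out(
  steps=[
    {"grip": 9.3,"x": 0.1,"y": -3.5,"z": 0,"spin": -0.027},
    {"grip": 9.3,"x": 0.1,"y": -3.5,"z": -2,"spin": 0},
    {"grip": 9.3,"x": 0.1,"y": -3.5,"z": -4,"spin": 0},
    {"grip": 6,"x": 0.1,"y": -3,"z": -4,"spin": 0},
    {"grip": 6,"x": 0.1,"y": 0,"z": 0,"spin": 0},
  ],
)

```text
time_s: 12.5
tool_pos: [0.5508, -0.2873, 0.1149]
eef_rot: [0.0, 0.794, -0.608, -0.005]
force: [0.0, 0.3, -0.0]
gripper_width: 0.876
```

Call:
carry_out(
  steps=[
    {"grip": 6,"x": 0,"y": 0,"z": 0,"spin": 0},
    {"grip": 6,"x": 0,"y": 0,"z": 0,"spin": 0},
    {"grip": 6,"x": 0,"y": 0,"z": 0,"spin": 0},
  ],
)

```text
time_s: 12.8
tool_pos: [0.5552, -0.2857, 0.1229]
eef_rot: [-0.0, 0.796, -0.606, 0.002]
force: [0.1, -0.6, 0.3]
gripper_width: 0.658
```

```bash
python3 - <<'E'
from h import *
s=cam("scene"); t=cam("top"); o=env.observe(); p=o["tool_pos"]; print(p,o["gripper_width"])
q=lambda a,b,z:onz(t,240+(a-450)/4.375,185+b/4.375,z)
sc=[q(659,87,.009),q(572,291,.009)]; print("screws",sum(sc)/2)
cl=[q(624,102,.053),q(673,122,.053),q(561,251,.053),q(607,270,.053)]; print("clips",sum(cl)/4)
v=(cl[0]+cl[1]-cl[2]-cl[3])/2; print("ang",np.degrees(np.arctan2(v[1],v[0])),np.linalg.norm(v))
b=[q(622,55,.008),q(717,95,.008),q(527,287,.008),q(622,322,.008)]; print("board",sum(b)/4); v=b[0]+b[1]-b[2]-b[3]; print(np.degrees(np.arctan2(v[1],v[0])),np.linalg.norm(v)/2)
print("stack rim", onz(s,407.8-1.75,162-1.75,.156))
im=s["img"]; x,y=110,170; cr=cv2.resize(im[y:y+130,x:x+110],(550,650)[:2] and (508,600),interpolation=cv2.INTER_CUBIC); f=600/130
u=proj(s,[.5545,-.292,.022])+1.75; cv2.drawMarker(cr,tuple(int(a) for a in (u-[x,y]+.5)*f),(0,255,0),0,10)
cv2.imwrite("pics/s6.png",cr)
E
```

```text
[ 0.55492434 -0.28580078  0.12247171] 0.6492210483530104
screws [0.53256838 0.01575667 0.009     ]
clips [0.53231236 0.01566873 0.053     ]
ang -23.637885401285157 0.08929194781337853
board [0.5322447  0.01200381 0.008     ]
-22.661992510687842 0.14301165237509347
stack rim [0.52575536 0.31857036 0.156     ]
```

View pics/s6.png

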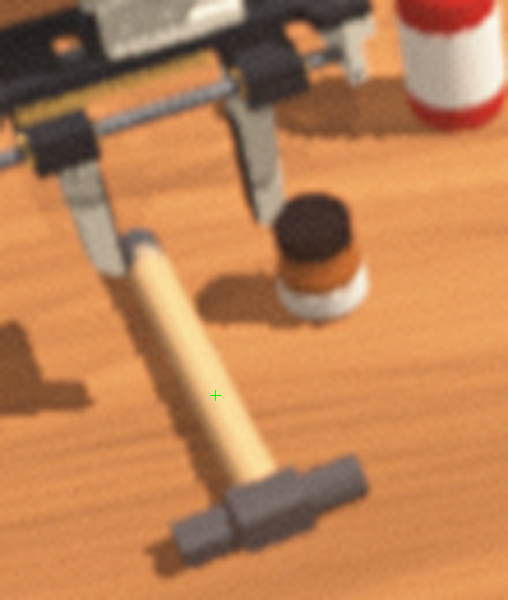

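The projected balance point (215,395 in the crop) lies on the handle axis, and the jar is clear of the fingers. The clips give rail centre (0.5325, 0.0157), angle −23.3°, spacing 89 mm (text 90). Descending to grip the hammer.

Call:
carry_out(
  steps=[
    {"grip": 6,"x": 0,"y": -0.6,"z": -3,"spin": 0},
    {"grip": 6,"x": 0,"y": 0,"z": -4,"spin": 0},
    {"grip": 6,"x": 0,"y": 0,"z": -3,"spin": 0},
    {"grip": 6,"x": 0,"y": 0,"z": -1,"spin": 0},
    {"grip": 6,"x": 0,"y": 0,"z": 0,"spin": 0},
  ],
)

```text
time_s: 13.4
tool_pos: [0.5535, -0.2916, 0.0098]
eef_rot: [-0.0, 0.795, -0.606, -0.001]
force: [-0.1, -0.3, 0.5]
gripper_width: 0.645
```

Call:
carry_out(
  steps=[
    {"grip": 6,"x": 0,"y": 0,"z": 0,"spin": 0},
    {"grip": 6,"x": 0,"y": 0,"z": 0,"spin": 0},
    {"grip": 6,"x": 0,"y": 0,"z": 0,"spin": 0},
  ],
)

```text
time_s: 13.7
tool_pos: [0.555, -0.2932, 0.0124]
eef_rot: [0.0, 0.795, -0.606, 0.002]
force: [-0.2, 0.2, 1.0]
gripper_width: 0.65
```

Call:
carry_out(
  steps=[
    {"grip": 6,"x": 0,"y": 0.1,"z": -0.8,"spin": 0},
    {"grip": 6,"x": 0,"y": 0,"z": 0,"spin": 0},
    {"grip": 4,"x": 0,"y": 0,"z": 0,"spin": 0},
    {"grip": 3,"x": 0,"y": 0,"z": 0,"spin": 0},
    {"grip": 2,"x": 0,"y": 0,"z": 0,"spin": 0},
  ],
)

```text
time_s: 14.2
tool_pos: [0.554, -0.2915, 0.0026]
eef_rot: [0.0, 0.795, -0.606, 0.0]
force: [-0.1, 0.7, 0.3]
gripper_width: 0.434
```

Call:
carry_out(
  steps=[
    {"grip": 1,"x": 0,"y": 0,"z": 0,"spin": 0},
    {"grip": 1,"x": 0,"y": 0,"z": 0,"spin": 0},
    {"grip": 1,"x": 0,"y": 0,"z": 0,"spin": 0},
    {"grip": 1,"x": 0,"y": 0,"z": 0,"spin": 0},
    {"grip": 1,"x": 0,"y": 0,"z": 0,"spin": 0},
  ],
)

```text
time_s: 14.7
tool_pos: [0.554, -0.2916, 0.0026]
eef_rot: [0.0, 0.795, -0.606, 0.0]
force: [0.9, -1.3, 0.3]
gripper_width: 0.228
```

Call:
carry_out(
  steps=[
    {"grip": 1,"x": 0,"y": 0,"z": 0,"spin": 0},
    {"grip": 1,"x": 0,"y": 0,"z": 0,"spin": 0},
    {"grip": 1,"x": 0,"y": 0,"z": 0,"spin": 0},
    {"grip": 1,"x": 0,"y": 0,"z": 0,"spin": 0},
    {"grip": 1,"x": 0,"y": 0,"z": 0,"spin": 0},
  ],
)

```text
time_s: 15.2
tool_pos: [0.554, -0.2916, 0.0026]
eef_rot: [0.0, 0.795, -0.606, 0.0]
force: [0.1, -1.2, 0.5]
gripper_width: 0.231
```

```bash
python3 f.py
```

```text
[ 5.5400e-01 -2.9160e-01  2.6000e-03  2.8010e-01 -1.0709e+00  2.7950e-01
 -1.8360e-01 -5.4200e-02 -6.2000e-03  2.3020e-01  1.5275e+01]
```

Gripped at 21.4 mm (handle 22). Lifting to check weight and balance.

Call:
carry_out(
  steps=[
    {"grip": 1,"x": 0,"y": 0,"z": 1,"spin": 0},
    {"grip": 1,"x": 0,"y": 0,"z": 2,"spin": 0},
    {"grip": 1,"x": 0,"y": 0,"z": 3,"spin": 0},
    {"grip": 1,"x": 0,"y": 0,"z": 0,"spin": 0},
    {"grip": 1,"x": 0,"y": 0,"z": 0,"spin": 0},
  ],
)

```text
time_s: 15.9
tool_pos: [0.554, -0.2913, 0.0626]
eef_rot: [-0.0, 0.795, -0.606, 0.0]
force: [-0.6, -0.5, -4.2]
gripper_width: 0.229
```

```bash
python3 f.py
```

```text
[ 5.5320e-01 -2.9080e-01  6.1400e-02 -3.5970e-01 -9.9000e-02 -3.9417e+00
 -2.0000e-03  3.2600e-02  7.5000e-03  2.2760e-01  1.5975e+01]
```

Call:
carry_out(
  steps=[
    {"grip": 1,"x": 0,"y": 0,"z": 3,"spin": 0},
    {"grip": 1,"x": 0,"y": 2,"z": 3,"spin": 0},
    {"grip": 1,"x": 0,"y": 3.5,"z": 0,"spin": 0},
    {"grip": 1,"x": 0,"y": 3.5,"z": 0,"spin": -0.1},
    {"grip": 1,"x": -0.3,"y": 3.5,"z": 0,"spin": -0.1},
  ],
)

```text
time_s: 16.6
tool_pos: [0.5505, -0.1652, 0.1216]
eef_rot: [0.0, 0.729, -0.684, -0.001]
force: [0.4, 0.3, -4.4]
gripper_width: 0.224
```

Call:
carry_out(
  steps=[
    {"grip": 1,"x": -0.3,"y": 3.5,"z": 0,"spin": -0.1},
    {"grip": 1,"x": -0.4,"y": 3.5,"z": 0,"spin": -0.1},
    {"grip": 1,"x": -0.4,"y": 3.5,"z": 0,"spin": -0.1},
    {"grip": 1,"x": -0.3,"y": 3.5,"z": 0,"spin": -0.1},
    {"grip": 1,"x": -0.3,"y": 2.2,"z": 0,"spin": -0.075},
  ],
)

```text
time_s: 17.1
tool_pos: [0.5327, -0.0019, 0.1214]
eef_rot: [-0.001, -0.548, 0.836, 0.001]
force: [0.6, -0.5, -4.3]
gripper_width: 0.23
```

Call:
carry_out(
  steps=[
    {"grip": 1,"x": 0,"y": 1,"z": 0,"spin": 0},
    {"grip": 1,"x": 0,"y": 0,"z": 0,"spin": 0},
    {"grip": 1,"x": 0,"y": 0,"z": 0,"spin": 0},
    {"grip": 1,"x": 0,"y": 0,"z": 0,"spin": 0},
  ],
)

```text
time_s: 17.5
tool_pos: [0.5343, 0.0042, 0.1224]
eef_rot: [-0.0, -0.549, 0.836, -0.0]
force: [-0.3, 0.0, -2.7]
gripper_width: 0.228
```

```bash
sed -i 's/range(4)/range(10)/' f.py; python3 f.py; python3 - <<'E'
from h import *
s=cam("scene"); t=cam("top"); o=env.observe(); q=o["eef_rot"]; print(o["tool_pos"],"yaw",np.degrees(2*np.arctan2(q[2],q[1])))
im=s["img"]; a=cv2.resize(im[150:280,220:350],(600,600),interpolation=cv2.INTER_CUBIC); b=cv2.resize(t["img"][150:300,250:300],(200,600),interpolation=cv2.INTER_CUBIC)
cv2.imwrite("pics/s7.png",np.hstack([a,b])); cv2.imwrite("pics/s7full.png",im); cv2.imwrite("pics/t7full.png",t["img"])
E
```

```text
[ 5.3410e-01  4.7000e-03  1.2250e-01 -2.9660e-01  2.6200e-02 -3.4717e+00
  7.0000e-02  2.8700e-02 -9.0000e-04  2.2740e-01  1.7725e+01]
[0.53395474 0.00551249 0.12256083] yaw 246.67279990750865
```

View pics/s7.png

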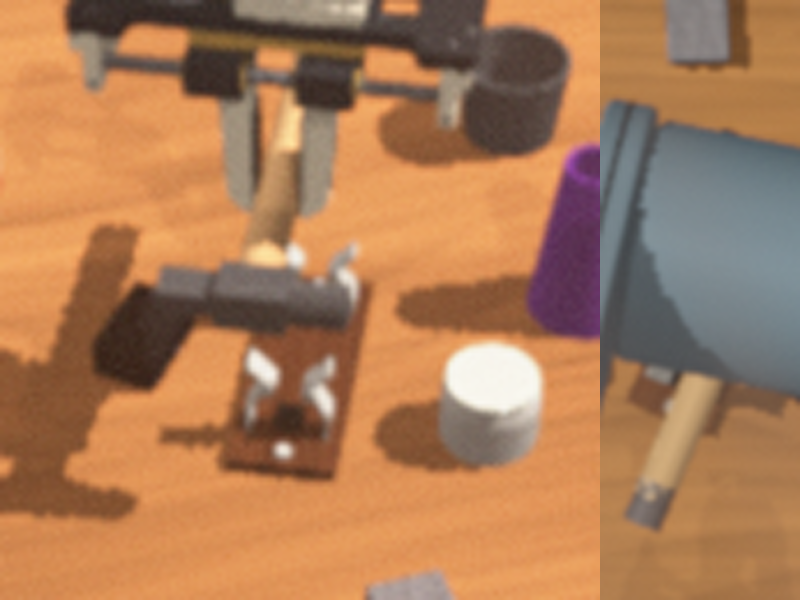

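The hammer is over the rail and roughly parallel to it: head at scene (275,214), butt end at top (261,281). I'll measure where the balance point lies relative to the TCP from those two ends.

```bash
python3 f.py; python3 - <<'E'
from h import *
s=cam("scene"); t=cam("top"); p=env.observe()["tool_pos"]; print(p)
th=np.radians(-23.3); d=np.array([np.cos(th),np.sin(th)]); n=np.array([-d[1],d[0]])
f=lambda nm,P: print(nm,np.round(P,4),"along",round((P[:2]-p[:2])@d,4),"across",round((P[:2]-p[:2])@n,4))
f("butt end (-.135)",onz(t,260.75,280.6,.131))
f("cap edge (-.110)",onz(t,263.75,272,.133))
f("head top/mid (.075)",onz(s,275.3-1.75,214.4-1.75,.134))
hsv=cv2.cvtColor(s["img"],cv2.COLOR_BGR2HSV)[200:224,252:300]; m=((hsv[...,1]<95)&(hsv[...,2]<125)).astype(np.uint8)
k,l,st,ce=cv2.connectedComponentsWithStats(m); i=1+np.argmax(st[1:,4]); u=ce[i]+[252,200]; print(u,st[i]); f("head mask",onz(s,*(u-1.75),.134))
E
```

```text
[ 5.3400e-01  5.6000e-03  1.2250e-01 -1.0100e-01 -3.9500e-02 -3.8057e+00
  6.6300e-02  2.0100e-02 -7.7000e-03  2.2810e-01  1.8325e+01]
[0.53396126 0.0055304  0.12253188]
butt end (-.135) [0.4123 0.0546 0.131 ] along -0.1311 across -0.003
cap edge (-.110) [0.4312 0.0479 0.133 ] along -0.1111 across -0.0017
head top/mid (.075) [ 0.6059 -0.0252  0.134 ] along 0.0782 across 0.0002
[274.35475578 214.3496144 ] [  1   8  43  14 389]
head mask [ 0.6052 -0.0272  0.134 ] along 0.0784 across -0.0018
```

The balance point is about 2.5 mm headward of the TCP. Rail centre (0.5325, 0.016) gives a TCP target of about (0.530, 0.017). Moving there and lowering to just above the lips.

Call:
carry_out(
  steps=[
    {"grip": 1,"x": -0.4,"y": 1.1,"z": 0,"spin": 0},
    {"grip": 1,"x": 0,"y": 0,"z": -2,"spin": 0},
    {"grip": 1,"x": 0,"y": 0,"z": -2,"spin": 0},
    {"grip": 1,"x": 0,"y": 0,"z": -1,"spin": 0},
    {"grip": 1,"x": 0,"y": 0,"z": 0,"spin": 0},
  ],
)

```text
time_s: 19.2
tool_pos: [0.5285, 0.0172, 0.0711]
eef_rot: [-0.001, -0.55, 0.835, 0.001]
force: [-0.3, 0.9, -3.6]
gripper_width: 0.227
```

Call:
carry_out(
  steps=[
    {"grip": 1,"x": 0,"y": 0,"z": 0,"spin": 0},
    {"grip": 1,"x": 0,"y": 0,"z": 0,"spin": 0},
    {"grip": 1,"x": 0,"y": 0,"z": 0,"spin": 0},
  ],
)

```text
time_s: 19.5
tool_pos: [0.5307, 0.0164, 0.0735]
eef_rot: [0.001, -0.55, 0.835, -0.001]
force: [0.0, 0.6, -4.0]
gripper_width: 0.229
```

```bash
python3 f.py;  python3 - <<'E'
from h import *
s=cam("scene"); im=s["img"]; a=cv2.resize(im[150:280,220:350],(600,600),interpolation=cv2.INTER_CUBIC)
cv2.imwrite("pics/s8.png",a)
E
```

```text
[ 5.3020e-01  1.6500e-02  7.2900e-02  7.9700e-02  2.6300e-02 -3.9916e+00
  4.6600e-02  3.7900e-02 -4.0000e-04  2.2860e-01  1.9725e+01]
```

View pics/s8.png

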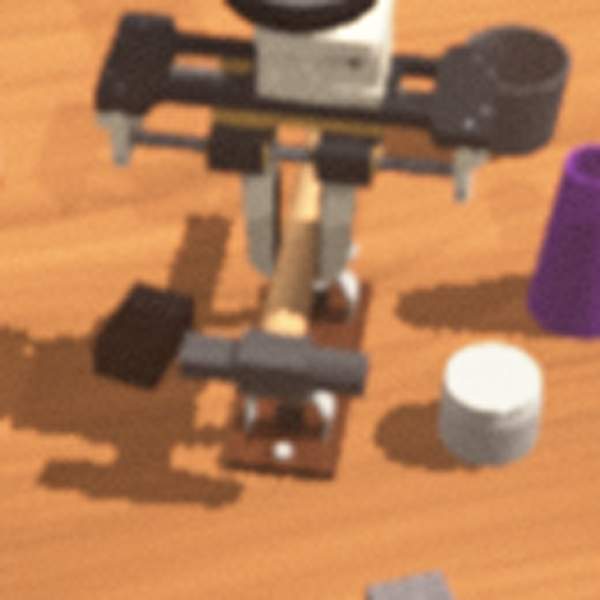

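Handle (287,320 in the crop) lines up with the clip jaws (about 250 and 330), and wax and tin are clear. Lowering to just above the lips.

Call:
carry_out(
  steps=[
    {"grip": 1,"x": 0,"y": 0,"z": -1,"spin": 0},
    {"grip": 1,"x": 0,"y": 0,"z": -1,"spin": 0},
    {"grip": 1,"x": 0,"y": 0,"z": -0.7,"spin": 0},
    {"grip": 1,"x": 0,"y": 0,"z": 0,"spin": 0},
    {"grip": 1,"x": 0,"y": 0,"z": 0,"spin": 0},
  ],
)

```text
time_s: 20.55
tool_pos: [0.5297, 0.0165, 0.0451]
eef_rot: [-0.0, -0.55, 0.835, 0.0]
force: [0.2, 0.8, -4.1]
gripper_width: 0.229
```

```bash
sed -i 's/range(10)/range(3)/' f.py; python3 f.py
```

```text
[ 5.2980e-01  1.6500e-02  4.5300e-02  2.5060e-01 -3.0000e-01 -3.7028e+00
  6.0900e-02  5.1300e-02  1.1300e-02  2.2870e-01  2.0600e+01]
```

Call:
carry_out(
  steps=[
    {"grip": 1,"x": 0,"y": 0,"z": -0.3,"spin": 0},
    {"grip": 1,"x": 0,"y": 0,"z": -0.3,"spin": 0},
    {"grip": 1,"x": 0,"y": 0,"z": 0,"spin": 0},
  ],
)

```text
time_s: 21.0
tool_pos: [0.5317, 0.0173, 0.0402]
eef_rot: [0.002, -0.549, 0.836, -0.001]
force: [3.1, 4.5, -0.8]
gripper_width: 0.229
```

Call:
carry_out(
  steps=[
    {"grip": 1,"x": 0,"y": 0,"z": -0.2,"spin": 0},
    {"grip": 1,"x": 0,"y": 0,"z": 0,"spin": 0},
  ],
)

```text
time_s: 21.2
tool_pos: [0.5323, 0.0174, 0.0388]
eef_rot: [0.002, -0.549, 0.836, -0.001]
force: [3.2, 5.8, 2.2]
gripper_width: 0.226
```

Call:
carry_out(
  steps=[
    {"grip": 1,"x": 0,"y": 0,"z": -0.2,"spin": 0},
    {"grip": 1,"x": 0,"y": 0,"z": 0,"spin": 0},
  ],
)

```text
time_s: 21.4
tool_pos: [0.5326, 0.0172, 0.0372]
eef_rot: [0.003, -0.549, 0.836, -0.001]
force: [2.3, 4.7, 4.1]
gripper_width: 0.234
```

Lateral force of about 5.5 N points along rail +y, so I'll shift 2 mm that way.

Call:
carry_out(
  steps=[
    {"grip": 1,"x": 0.08,"y": 0.18,"z": 0,"spin": 0},
    {"grip": 1,"x": 0,"y": 0,"z": 0,"spin": 0},
    {"grip": 1,"x": 0,"y": 0,"z": 0,"spin": 0},
  ],
)

```text
time_s: 21.7
tool_pos: [0.5329, 0.018, 0.0369]
eef_rot: [0.002, -0.55, 0.835, -0.002]
force: [2.2, 1.0, 6.2]
gripper_width: 0.225
```

```bash
python3 f.py
```

```text
[ 5.3290e-01  1.8000e-02  3.6900e-02  2.2105e+00  1.4415e+00  6.5542e+00
  3.2380e-01 -4.9150e-01  1.3200e-02  2.2680e-01  2.1750e+01]
```

Call:
carry_out(
  steps=[
    {"grip": 1,"x": 0,"y": 0,"z": -0.2,"spin": 0},
    {"grip": 1,"x": 0,"y": 0,"z": 0,"spin": 0},
  ],
)

```text
time_s: 22.05
tool_pos: [0.5326, 0.018, 0.0346]
eef_rot: [0.001, -0.549, 0.835, -0.001]
force: [2.7, 1.2, 5.4]
gripper_width: 0.223
```

Call:
carry_out(
  steps=[
    {"grip": 1,"x": 0,"y": 0,"z": -0.2,"spin": 0},
    {"grip": 1,"x": 0,"y": 0,"z": 0,"spin": 0},
  ],
)

```text
time_s: 22.25
tool_pos: [0.5321, 0.0181, 0.0322]
eef_rot: [0.001, -0.549, 0.836, -0.001]
force: [3.2, 2.3, 2.6]
gripper_width: 0.228
```

Call:
carry_out(
  steps=[
    {"grip": 1,"x": 0,"y": 0,"z": -0.2,"spin": 0},
    {"grip": 1,"x": 0,"y": 0,"z": 0,"spin": 0},
  ],
)

```text
time_s: 22.45
tool_pos: [0.5307, 0.0185, 0.029]
eef_rot: [0.0, -0.549, 0.836, 0.0]
force: [3.7, 2.9, -3.0]
gripper_width: 0.228
```

The resistance has let go. I'll follow it down toward the seat.

Call:
carry_out(
  steps=[
    {"grip": 1,"x": 0,"y": 0,"z": -0.2,"spin": 0},
    {"grip": 1,"x": 0,"y": 0,"z": -0.2,"spin": 0},
    {"grip": 1,"x": 0,"y": 0,"z": 0,"spin": 0},
  ],
)

```text
time_s: 22.75
tool_pos: [0.5292, 0.0188, 0.024]
eef_rot: [-0.001, -0.55, 0.835, 0.001]
force: [2.1, 3.2, -10.7]
gripper_width: 0.226
```

Call:
carry_out(
  steps=[
    {"grip": 1,"x": 0,"y": 0,"z": -0.2,"spin": 0},
    {"grip": 1,"x": 0,"y": 0,"z": 0,"spin": 0},
  ],
)

```text
time_s: 22.95
tool_pos: [0.5295, 0.0186, 0.0225]
eef_rot: [-0.001, -0.55, 0.835, 0.001]
force: [1.6, 3.4, -9.2]
gripper_width: 0.226
```

```bash
python3 f.py
```

```text
[ 5.29600e-01  1.85000e-02  2.26000e-02  3.70600e-01  3.54830e+00
 -1.01744e+01  6.40300e-01 -1.65200e-01 -1.82000e-02  2.28100e-01
  2.30000e+01]
```

The clips are drawing it down (about 6 N beyond its weight) with the underside near 20 mm. Releasing without pushing further.

Call:
carry_out(
  steps=[
    {"grip": 2.6,"x": 0,"y": 0,"z": 0,"spin": 0},
    {"grip": 3.5,"x": 0,"y": 0,"z": 0,"spin": 0},
    {"grip": 4.5,"x": 0,"y": 0,"z": 0,"spin": 0},
    {"grip": 4.5,"x": 0,"y": 0,"z": 0,"spin": 0},
    {"grip": 4.5,"x": 0,"y": 0,"z": 0,"spin": 0},
  ],
)

```text
time_s: 23.6
tool_pos: [0.5312, 0.018, 0.024]
eef_rot: [0.0, -0.549, 0.836, -0.0]
force: [-0.5, 0.0, -0.5]
gripper_width: 0.481
```

Call:
carry_out(
  steps=[
    {"grip": 4.5,"x": 0,"y": 0,"z": 0,"spin": 0},
    {"grip": 4.5,"x": 0,"y": 0,"z": 0,"spin": 0},
  ],
)

```text
time_s: 23.8
tool_pos: [0.5308, 0.0183, 0.0236]
eef_rot: [0.0, -0.55, 0.835, -0.0]
force: [-0.3, -0.6, -0.3]
gripper_width: 0.486
```

```bash
python3 f.py
```

```text
[ 5.308e-01  1.830e-02  2.360e-02 -2.240e-02  1.042e-01 -2.456e-01
  3.960e-02  1.750e-02  5.900e-03  4.855e-01  2.385e+01]
```

Free of contact. I'll retract upward, move away to −y, and check both placings.

Call:
carry_out(
  steps=[
    {"grip": 4.5,"x": 0,"y": 0,"z": 1,"spin": 0},
    {"grip": 4.5,"x": 0,"y": 0,"z": 3,"spin": 0},
    {"grip": 4.5,"x": 0,"y": 0,"z": 4,"spin": 0},
    {"grip": 4.5,"x": 0,"y": 0,"z": 4,"spin": 0},
    {"grip": 4.5,"x": 0,"y": 0,"z": 4,"spin": 0},
  ],
)

```text
time_s: 24.45
tool_pos: [0.5305, 0.0184, 0.1859]
eef_rot: [0.0, -0.55, 0.835, -0.0]
force: [0.1, -0.0, -0.1]
gripper_width: 0.484
```

Call:
carry_out(
  steps=[
    {"grip": 4.5,"x": 0,"y": -4,"z": 2,"spin": 0},
    {"grip": 4.5,"x": 0,"y": -4,"z": 0,"spin": 0},
    {"grip": 4.5,"x": 0,"y": -4,"z": 0,"spin": 0},
    {"grip": 4.5,"x": 0,"y": -4,"z": 0,"spin": 0},
    {"grip": 4.5,"x": 0,"y": -4,"z": 0,"spin": 0},
  ],
)

```text
time_s: 24.95
tool_pos: [0.5305, -0.1831, 0.2046]
eef_rot: [0.0, -0.55, 0.835, -0.0]
force: [0.1, 0.1, -0.4]
gripper_width: 0.484
```

Call:
carry_out(
  steps=[
    {"grip": 4.5,"x": 0,"y": -4,"z": 0,"spin": 0},
    {"grip": 4.5,"x": 0,"y": -4,"z": 0,"spin": 0},
    {"grip": 4.5,"x": 0,"y": 0,"z": 0,"spin": 0},
    {"grip": 4.5,"x": 0,"y": 0,"z": 0,"spin": 0},
  ],
)

```text
time_s: 25.35
tool_pos: [0.5304, -0.2623, 0.2037]
eef_rot: [0.0, -0.549, 0.836, 0.0]
force: [0.2, -0.0, -0.8]
gripper_width: 0.479
```

```bash
python3 - <<'E'
from h import *
s=cam("scene"); t=cam("top"); o=env.observe(); print(o["tool_pos"],o["time_s"],o["force"])
a=cv2.resize(s["img"][130:280,230:430],(800,600),interpolation=cv2.INTER_CUBIC)[:,:480]; b=cv2.resize(t["img"][170:290,238:302],(320,600),interpolation=cv2.INTER_CUBIC)
cv2.imwrite("pics/s9.png",np.hstack([a,b])); cv2.imwrite("pics/t9.png",t["img"]); cv2.imwrite("pics/sc9.png",s["img"])
# change check of bystanders vs start
for n,im in (("scene",s["img"]),("top",t["img"])):
    d=cv2.absdiff(cv2.imread(f"pics/{n}0.png"),im).max(2); k,l,st,ce=cv2.connectedComponentsWithStats((cv2.medianBlur(d,5)>35).astype(np.uint8))
    print(n,[st[i].tolist() for i in range(1,k) if st[i,4]>40])
E
```

```text
[ 0.53066657 -0.26071701  0.20383291] 25.45 [ 0.14865392 -0.1388511   0.70446699]
scene [[67, 0, 114, 37, 2555], [198, 0, 124, 117, 7123], [0, 6, 59, 65, 1705], [81, 37, 117, 150, 8155], [58, 56, 7, 13, 68], [4, 71, 15, 6, 50], [49, 71, 13, 29, 184], [0, 76, 17, 35, 229], [180, 105, 19, 7, 93], [211, 123, 61, 41, 1218], [0, 136, 50, 25, 532], [397, 158, 18, 16, 187], [0, 173, 104, 97, 4660], [248, 185, 52, 74, 1616], [131, 219, 59, 76, 1509]]
top [[242, 153, 318, 267, 41846], [253, 190, 65, 90, 1425], [132, 219, 20, 18, 189], [290, 224, 26, 18, 265], [185, 393, 54, 27, 837]]
```

View pics/s9.png

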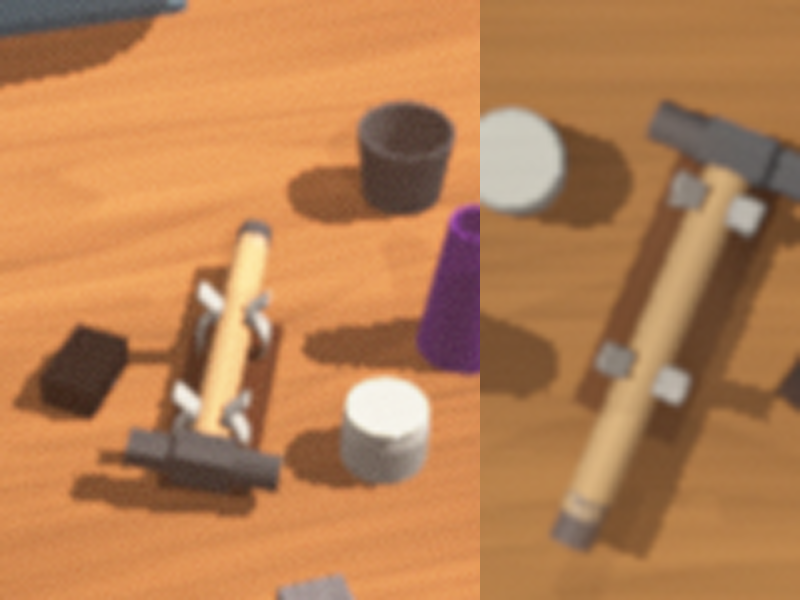

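The hammer lies in both clips, parallel to the rail, with the head clear. I'll check numerically from the butt end (scene 293.8,186.5; top 256.6,278).

```bash
python3 - <<'E'
from h import *
s=cam("scene"); t=cam("top")
th=np.radians(-23.3); d=np.array([np.cos(th),np.sin(th)]); n=np.array([-d[1],d[0]]); c0=np.array([.5325,.0157])
q=lambda a,b,z:onz(t,238+(a-480)/5,170+b/5,z)
def f(nm,P): r=P[:2]-c0; print(nm,np.round([r@d,r@n,P[2]],4))
P,g=tri(t,(256.6,278),s,(292.0,184.75)); f("butt end (-.135) tri",P); print("gap",g)
f("butt top view",q(573,545,.030)); f("head centre (.075) top",q(740,146,.037))
f("clips mid",(q(688,190,.053)+q(744,215,.053)+q(614,360,.053)+q(671,384,.053))/4)
hs,ce=q(727,180,.041),q(593,490,.041); v=hs-ce; print("handle ang",np.degrees(np.arctan2(v[1],v[0])))
T,g=tri(t,(141.8,227.9),s,(406.05,160.25)); print("cone rim tri (top pick rough)",T,g)
E
```

```text
butt end (-.135) tri [-0.1326  0.0009  0.0394]
gap 0.002479931198726842
butt top view [-0.1355 -0.0012  0.03  ]
head centre (.075) top [0.0762 0.0003 0.037 ]
clips mid [-0.      0.0003  0.053 ]
handle ang -23.538478298223946
cone rim tri (top pick rough) [0.52898336 0.31351872 0.15854712] 0.0055231956189949515
```

All within tolerance: along about 1 mm, across about 1 mm, angle −23.5° against −23.3°. Handing in.

```bash
python3 -c "
from plant import env
print(env.finish_job())"
```

```text
the job is handed in; nothing more can be done
None
```

I nested the cone on the stack and snapped the hammer into both clips, then handed the job in at about 25.5 s of the 64 s. The system gave no verdict.

- **Cone:** I centred it on the stack by feel, let it go about 1 mm above its seat without pushing, and it settled upright. Its rim measured about 158 mm up (156 expected).
- **Hammer:** it lies within about 1 mm along and across the rail's middle, and its angle agrees within 0.3°. I stopped pushing once the clips took over. The upward force peaked at about 6.6 N on the tool, roughly 10.5 N with the hammer's weight. The commanded underside never went below about 19 mm, so the seats were not driven down.

**Last checks:**
- A comparison with the start images showed no displaced bystander in the areas I could see. The arm hid part of the view, and I did not check each one separately.
- The scene camera had a steady offset of about 1.75 px (roughly 4 mm). I corrected it against the fingertips.
- The last height estimate of the hammer's butt end read about 39 mm, against 30 mm for the handle axis or 41 mm for its top. It doesn't settle the height exactly. The pull of the clips and the free release both suggest the handle is seated.
- The torque readings suggested a balance point off the TCP, but they were inconsistent, so I used the geometry instead.

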